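# Unclip the battery cover

## Robot

A 6-joint arm with a two-finger parallel gripper is mounted at the origin on a cart in front of the work surface, level with it; the furniture and walls round the work are solid. World frame = base frame: x ahead of the robot, y to its left, z up, the work surface at z = 0. Lengths are in mm, angles in rad, forces in N, time in s.
With the tool pointing down it reaches from about 350 to 975 mm from the base axis. Payload 7.1 kg.
Tool frame: the origin (TCP) lies between the finger pads; the fingertips stand 19 mm ahead of it and the grasp point (between the pads) is the TCP; y points along the fingers, z is the direction in which the jaws open and shut, and the axes are right-handed (so a half turn about y gives the same grasp; the last joint's range is limited). The gripper opens to 88 mm and grips with 3 to 60 N. Pads are 20 mm wide; open, the fingers measure 115 mm over their backs; the gripper's body (75 mm by 178 mm) begins 61 mm behind the grasp point.
Start: joints at [1.276, 0.423, 1.63, -0, 1.089, -0.019], TCP at [170.166, 601.372, 241.675] pointing down, gripper open.
Joint ranges: [-3, 3], [-0.9, 2.11], [0.09, 2.58], [-1.31, 4.45], [0.11, 2.69], [-2.54, 2.54]. Speed limits (rad/s): [2.39, 2.39, 3.01, 3.14, 3.14, 3.14].

## Interface

Orientations are given as a rotation vector (axis times angle).
In Python, from workcell import ctrl gives the robot as it stands.
- The arm moves only by the tool servo_tool, never from a script. Its argument "moves" is text: rows parted by semicolons, each of 6 numbers parted by spaces: the shift along the world's x, y, z in m, then the turn, a rotation vector about the world's x, y, z in degrees. A call has 1 to 8 rows; each row is the pose to reach, as a shift and turn from the pose commanded when the call began; what a row does not reach only later rows make up. A row lasts 1/8 s, in which the tool goes at most 62.5 mm and 10.7 degrees, less where a joint would pass 70% of its speed; a pose out of reach is approached as far as the arm can. A call with a gripper value outside its range is refused whole. "hand" is the closure in counts, from 0 (fully open) to 255 (shut), set as the call begins (left out, the last holds). The fingers move at their own pace and stop on an object; the grip force is fixed at half the most. Time passes only in rows, so rows that repeat a pose let the fingers close. It gives the time, the measured TCP pose, the force and the opening at its end, in the units of the state.
- ctrl.get_obs(): the state, without advancing time (a new reading comes with each control period).
- ctrl.get_image(name): name is "scene" or "top" or "wrist"; returns a dict with "pixels" (480x640x3 uint8, red, green, blue), "depth" (480x640 float32, mm along the optical axis (not along the pixel's ray), 0 where there is no reading), "vertical_fov" (degrees; the focal length in pixels is half the picture's height over the tangent of half this angle, whatever the lens; pixels are square), "cx", "cy" (the principal point, pixels), "xyz" and "attitude" of the camera in the world; the wrist camera has in their place "T_tool_cam" (4x4, takes a point from camera to tool coordinates, whose origin is the TCP and whose axes are the tool frame's). Camera axes: x right, y up, looking along -z (the intrinsics and any distortion apply to the point x, -y, -z); pixel columns grow to the right and rows downward; lengths in mm; the calibration is good to about 2 mm. The wrist camera is an equidistant fisheye: a pixel r from the principal point sees the ray r / f radians off the axis. A picture is of the moment at which its call begins: read the wrist's pose just before it.
- ctrl.close_job(): hands the job in, once; it reports no verdict.
The state is a dict: "t": time; "qpos": joint angles; "qvel": joint speeds; "joint_torque": joint torques, N m; "ee_pos": TCP position; "orientation": TCP orientation; "ft_force": force on the tool from outside, world axes, zero at the start; "moment": the same for the moment, N m; "width": finger opening in mm.
Only numpy, scipy, OpenCV 4.12 (cv2) and the standard library are available. Lean on these libraries where they do the work, as an engineer would, in place of code of your own. Each camera call takes 0.05 s, during which the arm holds its last target.

## Task

Open the battery box that is screwed to the bench: press the cover's snap tab inward, gently, because it is brittle, until that edge of the cover springs up. Then take the cover by its grip rib, draw it out from under the lip at the other end, and lay it flat on the bench with the rib up, clear of the box. Do not force the cover, and leave the other things alone.

Things in the scene. Friction and masses are not known exactly. Their poses are not given: they have to be found in the camera images.
- housing: Grey battery box screwed to the bench, 140 (x) x 110 (y) x 46 (z) mm, plus 5 mm high screw flanges out to y = +-72. Origin: centre of its underside, on the bench; z up. Its -x end, toward the robot, is the latch end. At both ends of its open top runs a lip, z 42 to 46 mm, from the end wall inward to x = -57 and x = +57.
- cover: Loose grey cover, 0.12 kg: plate 4 mm thick, x -42 to +63, y +-47.5 mm, in the box's top, with the snap tab at its -x edge. Origin: on its underside, over the box's middle and 36 mm up while closed; axes as the box's. Its +x edge reaches 6 mm under the +x lip: once sprung up it comes out by drawing it about 10 mm toward -x, then up. It lies flat on a bench (origin at height 0).
- tab: Flexing snap tab of the cover: upright leaf 22 mm wide, 4 mm thick, to 32 mm above the cover's underside, outer face at x = -56, y = 0 of the cover's frame. Its hook sits 4.5 mm under the -x lip. Origin: its root, at (-53.5, 43, 0) mm of the cover; at rest axes as the cover's. Over 11 N from the robot breaks it.
- tab_face (a point): Middle of the leaf's outer face, at (-56, 0, 21.5) mm of the cover. Here a round stud 17 mm across is screwed in; its face stands 5 to 19 mm out (to -x), differently in each box, not measured. Pressed toward +x it yields: the hook is free after some 4 to 7 mm, at 3 to 8 N, when the force eases; a hard stop is at 6.5 to 9 mm.
- latch_edge (a point): Point of the cover at (-56, 0, 4) mm of its frame, 40 mm above the bench while closed. Once the hook is free, a sprung bar slowly lifts it (half a second), about 14 mm in all; pressing on hard pins it half-way by friction until the tab is let go. The cover then slopes 0.13 rad, hook above the -x lip, +x edge under its lip. Over 40 N between cover and box cracks them.
- rib (a point): Middle of the top of the cover's grip rib, at (8, 0, 31) mm in the cover's frame. The rib is 56 mm long (along the cover's x), 14 mm thick (y) and stands 27 mm over the plate.
- tape_measure: Tape measure, 37 x 83 x 68 mm, bystander; origin under its middle.
- screw_jar: Jar of screws, 62 mm across, 93 mm high, bystander; origin under its middle.
- screwdriver_yellow: Screwdriver lying on the bench, 197 mm long, 30 mm thick, along its y, bystander; origin under its middle.
- wood_block: Wooden block 62 x 120 x 38 mm, bystander; origin under its middle.
Mind the look-alikes: they are no part of the job. Leave any purple or red look-alike of the cover alone.

How it is judged (in metres and radians):
On the way, in this order (a step that is already met when the one before it is completed fails the run):
1. the latch edge has sprung up at least 9 mm while the other edge is still under its lip (z of latch_edge in the frame of housing between 0.049 and 0.075 m and x of cover in the frame of housing above -0.005 m and z of cover in the frame of housing below 0.05 m), for 0.2 s.
2. the cover is lifted clear of the box (height (world z) of cover above 0.07 m), for 0.1 s.
At the end, for the whole second after the job is handed in: The cover lies at rest flat on the bench (within 6 mm of bench height and 0.06 rad of level), rib up, not touching the box and its middle at least 130 mm from the box's middle (height (world z) of cover between -0.006 and 0.006 m and angle between cover's own z axis and vertical below 0.06 rad and horizontal distance between cover and housing above 0.13 m and linear speed of cover below 0.01 m/s and contact force between cover and housing below 0.05 N).
It fails at once if the robot presses on the tab with more than 11 N (contact force between any of the fingers, the arm and tab above 11 N).
It fails at once if the cover is forced against the box with more than 40 N (contact force between cover and housing above 40 N).
It fails at once if a bystander is moved by more than 20 mm (distance of any of tape_measure, screw_jar, screwdriver_yellow, wood_block from where it was at the start of the episode above 0.02 m).
It also fails if it takes over 56 s, if anything falls off the work surface, if the arm or the gripper's body presses on something with over 40 N, if the wrist force passes 120 N, or if a joint passes its speed limit or range.

## Working session

There is one attempt and no reset: what is moved stays moved. The work goes in short steps, Python scripts to look and compute and a tool call to move; the robot and the scene stay as the last step left them, time stands still between calls to the robot, and variables do not carry over. Pictures are saved under pics/ and viewed, and the job is handed in when it is done.

Besides the shell and the picture viewer there is one more tool, called as a command line: name --argument value ..., lists and objects as JSON in quotes. servo_tool: Moves the arm, as the interface text tells. Its arguments: {"type":"object","properties":{"moves":{"type":"string"},"hand":{"type":"number"}},"required":["moves"]}

```bash
ls; mkdir -p pics
cat > h.py <<'E'
import numpy as np, cv2, json
from workcell import ctrl
from scipy.spatial.transform import Rotation as R
def grab(n,tag):
    o=ctrl.get_obs(); im=ctrl.get_image(n)
    cv2.imwrite(f'pics/{tag}.png',im['pixels'][:,:,::-1])
    np.savez(f'pics/{tag}.npz',obs=np.array([o],dtype=object),im=np.array([im],dtype=object))
    return o,im
def load(tag):
    d=np.load(f'pics/{tag}.npz',allow_pickle=True); return d['obs'][0],d['im'][0]
E
python3 - <<'E'
from h import *
for n in ['scene','top','wrist']:
    o,im=grab(n,n+'0')
    print({k:v for k,v in im.items() if k not in('pixels','depth')}, im['depth'].min(), im['depth'].max())
print(o)
E
```

```text
pics
{'vertical_fov': 45.251076586440064, 'cx': 315.14417307827455, 'cy': 241.01487996363662, 'xyz': array([-477.9268479 , -766.37930286, 1113.74928469]), 'attitude': array([ 0.81271231, -0.40656554, -0.88599221])} 0.0 3622.1667
{'vertical_fov': 50.92061877070443, 'cx': 321.22785059052813, 'cy': 239.56545066435103, 'xyz': array([ 375.32654617,  -12.65222102, 1318.65820897]), 'attitude': array([ 0.0811592 , -0.1273287 , -1.54440042])} 0.0 2279.7712
{'vertical_fov': 65.70646984690485, 'cx': 318.03631847881985, 'cy': 235.89796739259782, 'T_tool_cam': array([[ 6.83051347e-04, -9.70840246e-01, -2.39726406e-01,
        -6.68482972e+01],
       [ 1.15083077e-04,  2.39726537e-01, -9.70840447e-01,
        -1.43007974e+02],
       [ 9.99999760e-01,  6.35545423e-04,  2.75472817e-04,
         1.44441813e-01],
       [ 0.00000000e+00,  0.00000000e+00,  0.00000000e+00,
         1.00000000e+00]])} 0.0 1407.3033
{'t': 0.1, 'qpos': array([ 1.27595340e+00,  4.23753791e-01,  1.63055294e+00, -1.42383740e-05,
        1.08858874e+00, -1.90143902e-02]), 'qvel': array([-0.00153928, -0.00128116, -0.00247996,  0.00195817,  0.0014308 ,
       -0.00212005]), 'joint_torque': array([-2.26920056e-04, -5.45614064e+01, -2.74321657e+01,  6.44284557e-02,
        1.88638695e-02, -5.96842392e-05]), 'ee_pos': array([170.07446393, 600.95659092, 241.00986794]), 'orientation': array([-1.56122181,  0.21669476, -0.21639366]), 'ft_force': array([ 0.38045693, -0.60359875, -0.50347945]), 'moment': array([0.01574064, 0.03338709, 0.0283551 ]), 'width': 87.81786693850344}
```

View pics/scene0.png

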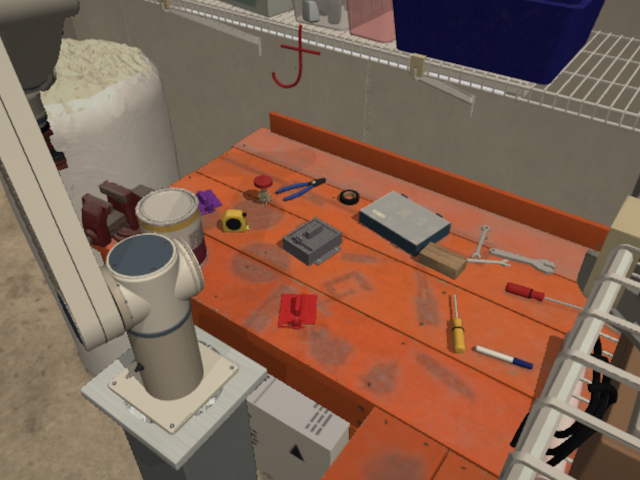

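View pics/top0.png

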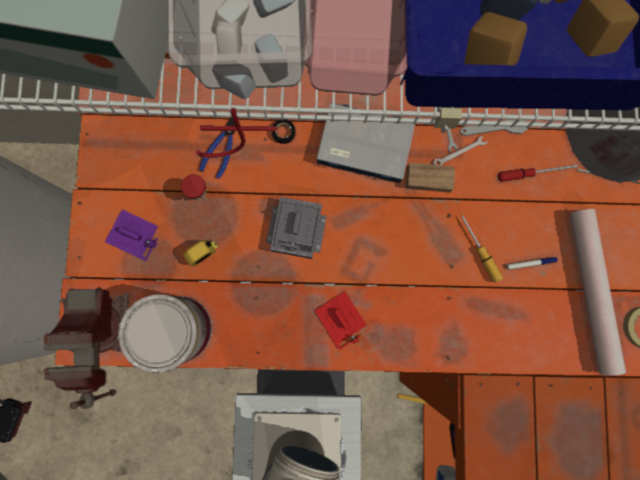

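View pics/wrist0.png

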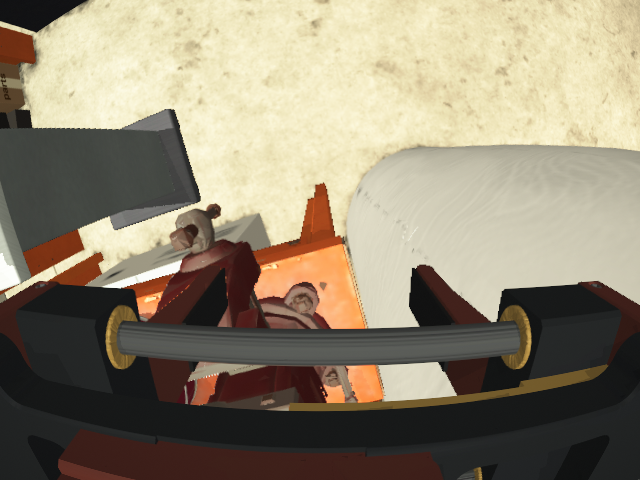

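The scene and top views show one grey box (top px 297,227). The red look-alike (342,318) and the purple one (132,235) are to be left alone. I'll enlarge the box and measure it.

```bash
cat >> h.py <<'E'
def f_of(im): return im['pixels'].shape[0]/2/np.tan(np.radians(im['vertical_fov'])/2)
def pts(im):
    f=f_of(im); h,w=im['depth'].shape
    u,v=np.meshgrid(np.arange(w),np.arange(h)); d=im['depth'].astype(float)
    P=np.stack([(u-im['cx'])/f*d,-(v-im['cy'])/f*d,-d],-1)
    return P@R.from_rotvec(im['attitude']).as_matrix().T+im['xyz']
def proj(im,p):
    f=f_of(im); q=(np.asarray(p,float)-im['xyz'])@R.from_rotvec(im['attitude']).as_matrix()
    return np.stack([im['cx']+f*q[...,0]/-q[...,2], im['cy']+f*q[...,1]/q[...,2]],-1)
def crop(tag,out,u0,v0,u1,v1,s):
    i=cv2.imread(f'pics/{tag}.png')[v0:v1,u0:u1]
    cv2.imwrite(f'pics/{out}.png',cv2.resize(i,None,fx=s,fy=s,interpolation=cv2.INTER_CUBIC))
E
python3 - <<'E'
from h import *
crop('top0','c1',255,185,340,265,8)
crop('scene0','c2',270,205,355,275,8)
o,im=load('top0'); P=pts(im)
for v in range(195,262,4): print(v,' '.join('%4.0f'%P[v,u,2] for u in range(260,336,4)))
for uv in [(300,245),(297,227),(240,265),(342,318),(200,250),(193,187),(432,178),(480,250)]: print(uv,P[uv[1],uv[0]].round(0))
E
```

```text
195    2   -0   -3    2    3    4   -1   -0   -0  -10   -4   -8   -7   -3   -2   -1   -2   -7    1
199   -2    4 1319   -4   -3   45   46   53   48   48   -2   -2    2   -1    0   -3    1    2    1
203   -1    4   -1   -1    2   49   44   42   47   52   50   44   48   45   43    2   -3   -0    4
207    2    1    2   -2    5   47   42   43   44   43   43   42   43   42   42   47   -2   -3    3
211    8    6   -0   -3    6   34   44   46   43   41   42   45   46   42   45   50 1319    0    1
215    1    3    1    5    5   43   40   45   48   70   68   46   42   45   47   45    2    1   -1
219    0    3    4    6   50   40   40   42   41   68   62   46   43   43   43    3   12    1   -1
223   -2    1   -1    7   47   43   42   40   44   69   44   43   39   40   36    5    7    3    3
227   -0   -2   -1    4   41   39   41   40   42   66   46   45   42   43   45    4    1   -0   -6
231    2   -1    0    9   37   41   41   46   66   64   47   42   45   40   46    6   -4    4   -4
235   -1   -1    8    8   40   40   44   46   37   44   38   38   43   43   46    3   -0    1    3
239   -2   -2   10   50   43   44   36   44   40   41   42   39   44   43    6    4   -3    4    2
243   -3   -1    4   49   39    9    8    4   65   41   40   42   43    7    6    3    0   -1   -3
247   -3   -1   -2   43   52   46   44   48   63   69    2    8    5   49   14    6   -3    5   -3
251   -0   -6    1   14   27   44   45   50   43   47   46   47    9   45    7    2    3   -0   -3
255   -4   -3    2   -0   -1    1   -1    1   -4   18   38   46   42   46    4    0   -2    1    4
259    2   -3   -1    2   -4   -1    2    0   -0    1   -3   -2    1   -0   -3    0    0    7   -1
(300, 245) [536.   6.   5.]
(297, 227) [574.  14.  68.]
(240, 265) [480. 161.  -4.]
(342, 318) [ 350. -106.   32.]
(200, 250) [510. 253.  67.]
(193, 187) [663. 273.  91.]
(432, 178) [ 718. -336.   39.]
(480, 250) [ 533. -466.   20.]
```

View pics/c1.png

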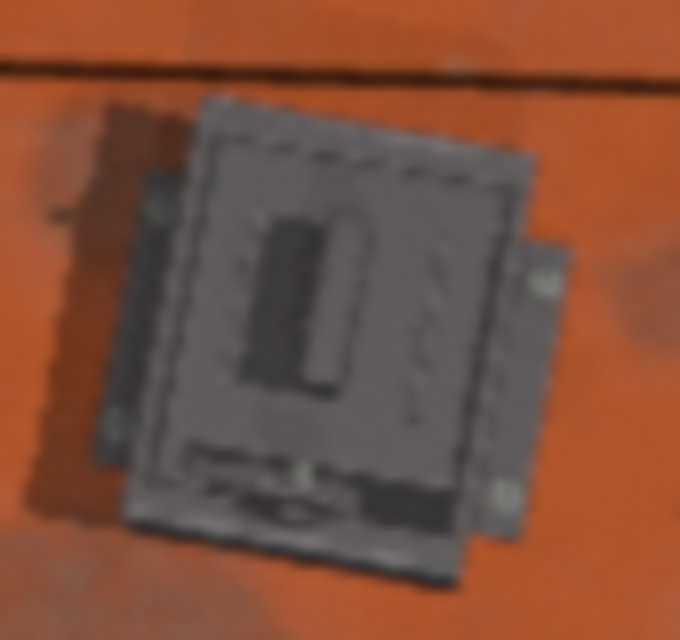

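View pics/c2.png

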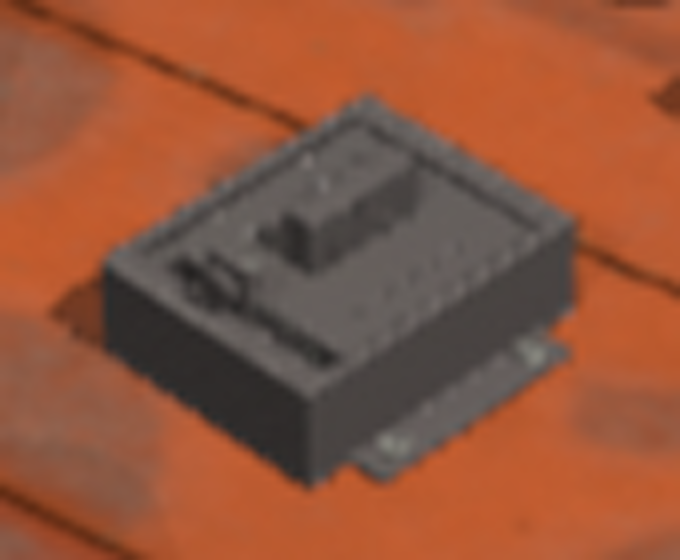

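The crop shows the whole grey box, with its top corners at crop px (208,97), (535,155), (458,585), (125,520). The tab and latch end are at the bottom, toward the robot.

```bash
cat >> h.py <<'E'
def ray_z(im,uv,z):
    f=f_of(im); M=R.from_rotvec(im['attitude']).as_matrix()
    d=M@np.array([(uv[0]-im['cx'])/f,-(uv[1]-im['cy'])/f,-1]); 
    return im['xyz']+d*(z-im['xyz'][2])/d[2]
E
python3 - <<'E'
from h import *
o,im=load('top0')
C=[(208,97),(535,155),(458,585),(125,520)]
p=np.array([ray_z(im,(255+(a+.5)/8-.5,185+(b+.5)/8-.5),46) for a,b in C])
print(p.round(1)); print(np.linalg.norm(np.roll(p,-1,0)-p,axis=1).round(1), p.mean(0))
m=np.array([[70,55],[70,-55],[-70,-55],[-70,55]])
c=p.mean(0)[:2]; q=p[:,:2]-c
yaw=np.arctan2((m[:,0]*q[:,1]-m[:,1]*q[:,0]).sum(),(m*q).sum()); print(yaw, np.degrees(yaw))
o2,im2=load('scene0')
D=[(365,97),(575,222),(312,395),(105,262)]
p2=np.array([ray_z(im2,(270+(a+.5)/8-.5,205+(b+.5)/8-.5),46) for a,b in D]); 
print(p2.round(1),p2.mean(0))
q=p2[:,:2]-p2.mean(0)[:2]
yaw=np.arctan2((m[:,0]*q[:,1]-m[:,1]*q[:,0]).sum(),(m*q).sum()); print(np.degrees(yaw))
T=R.from_rotvec(o['orientation']).as_matrix(); print(T.round(3))
E
```

```text
[[654.8  58.6  46. ]
 [638.8 -46.9  46. ]
 [499.4 -25.5  46. ]
 [517.4  80.4  46. ]]
[106.7 141.1 107.5 139.1] [577.58761592  16.63919509  46.        ]
-0.1566625912653184 -8.976105287085819
[[651.5  59.8  46. ]
 [634.5 -48.   46. ]
 [500.2 -26.3  46. ]
 [516.2  79.3  46. ]] [575.60603897  16.20739216  46.        ]
-8.709084604902618
[[ 0.962 -0.     0.272]
 [-0.272 -0.001  0.962]
 [-0.    -1.    -0.002]]
```

Run:
```python
from h import *
o,im=load('top0'); P=pts(im)
for uv in [(160,325),(130,325),(195,325),(160,355),(90,310),(90,340),(193,187),(200,250)]: print(uv,P[uv[1],uv[0]].round(0))
```

```text
(160, 325) [329. 305. 187.]
(130, 325) [328. 372. 182.]
(195, 325) [331. 229. 190.]
(160, 355) [265. 301. 188.]
(90, 310) [357. 490. 115.]
(90, 340) [293. 458. 177.]
(193, 187) [663. 273.  91.]
(200, 250) [510. 253.  67.]
```

servo_tool --moves "0.05 -0.02 0.03 0 0 0; 0.1 -0.04 0.03 0 0 1; 0.15 -0.06 0.03 0 0 2; 0.2 -0.09 0.03 0 0 3; 0.25 -0.12 0.03 0 0 4; 0.28 -0.17 0.03 0 0 5; 0.298 -0.23 0.03 0 0 6; 0.298 -0.29 0.03 0 0 6.9"

```text
t: 1.15
ee_pos: [469.1, 309.4, 271.3]
orientation: [-1.568, 0.122, -0.122]
ft_force: [-0.2, -0.0, -0.4]
width: 88.0
```

servo_tool --moves "0 -0.06 0 0 0 0; 0 -0.12 0 0 0 0; 0 -0.18 -0.02 0 0 0; 0 -0.24 -0.05 0 0 0; 0 -0.278 -0.09 0 0 0; 0 -0.278 -0.12 0 0 0; 0 -0.278 -0.12 0 0 0"

```text
t: 2.02
ee_pos: [466.5, 32.8, 150.0]
orientation: [-1.568, 0.127, -0.119]
ft_force: [0.4, -0.2, 1.0]
width: 87.8
```

Run:
```python
from h import *
o,im=grab('wrist','w1'); print(o['ee_pos'],o['ft_force'],R.from_rotvec(o['orientation']).as_matrix().round(3), o['t'])
```

```text
[466.53776942  32.78611136 149.97300528] [ 0.35763167 -0.20146786  1.01047442] [[ 0.988 -0.005  0.156]
 [-0.156 -0.     0.988]
 [-0.005 -1.    -0.001]] 2.025
```

View pics/w1.png

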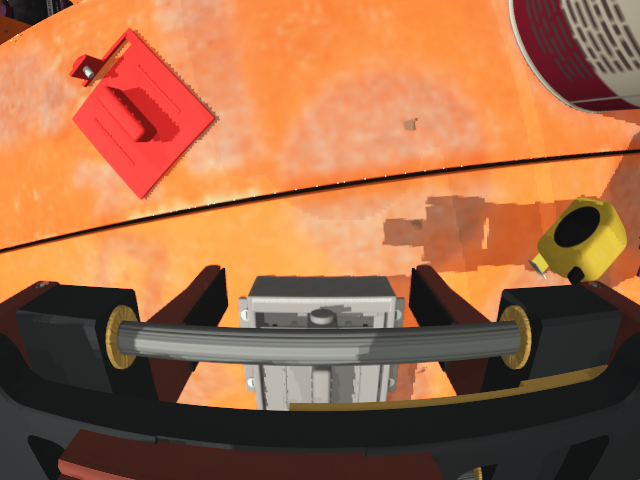

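```bash
cat >> h.py <<'E'
def wpts(o,im):
    f=f_of(im); h,w=im['depth'].shape
    u,v=np.meshgrid(np.arange(w),np.arange(h)); d=im['depth'].astype(float)
    a=(u-im['cx']); b=(v-im['cy']); r=np.hypot(a,b)+1e-9; t=np.tan(r/f)
    P=np.stack([a/r*t*d,-b/r*t*d,-d],-1)
    T=im['T_tool_cam']; P=P@T[:3,:3].T+T[:3,3]
    return P@R.from_rotvec(o['orientation']).as_matrix().T+o['ee_pos']
BC=np.array([577.,16.5]); BY=np.radians(-8.9)
def tobox(P):
    Q=np.array(P,float); c,s=np.cos(BY),np.sin(BY); x=Q[...,0]-BC[0]; y=Q[...,1]-BC[1]
    Q[...,0]=c*x+s*y; Q[...,1]=-s*x+c*y; return Q
E
python3 - <<'E'
from h import *
crop('w1','c3',235,265,415,330,4)
o,im=load('w1'); P=tobox(wpts(o,im))
for v in range(268,332,2): print(v,' '.join('%4.0f/%3.0f'%(P[v,u,0],P[v,u,2]) for u in [260,290,304,312,316,321,326,330,340,360]))
v=286; print([P[v,u].round(0).tolist() for u in (244,250,256,390,396,400)])
E
```

```text
268  -79/ -2  -79/ -2  -79/ -1  -79/ -2  -79/ -2  -79/ -2  -79/ -2  -79/ -1  -79/ -1  -78/ -2
270  -77/ -1  -77/ -2  -77/ -1  -77/ -0  -77/ -1  -77/ -1  -77/ -1  -77/ -2  -77/ -2  -77/ -1
272  -75/ -1  -75/ -2  -75/ -1  -75/ -2  -75/ -1  -76/ -1  -75/ -2  -76/ -0  -76/ -1  -75/ -2
274  -74/  0  -74/ -2  -73/ -2  -74/ -0  -74/ -1  -73/ -2  -74/ -1  -74/ -1  -74/ -0  -73/ -2
276  -73/  3  -73/  3  -73/  3  -73/  3  -73/  3  -73/  3  -74/  4  -73/  2  -73/  3  -73/  2
278  -74/  9  -74/  9  -74/  9  -74/  8  -74/  9  -74/  9  -73/  8  -73/  8  -74/  9  -73/  7
280  -74/ 14  -73/ 11  -73/ 11  -73/ 11  -73/ 12  -73/ 11  -73/ 12  -73/ 11  -73/ 11  -73/ 12
282  -74/ 18  -73/ 16  -73/ 17  -73/ 16  -73/ 16  -73/ 17  -73/ 17  -74/ 18  -73/ 16  -73/ 16
284  -73/ 21  -74/ 22  -73/ 21  -73/ 22  -73/ 21  -73/ 20  -73/ 21  -73/ 21  -73/ 20  -73/ 20
286  -73/ 25  -73/ 25  -74/ 26  -73/ 25  -73/ 26  -73/ 25  -74/ 28  -73/ 26  -73/ 25  -74/ 27
288  -73/ 31  -74/ 31  -73/ 29  -73/ 30  -73/ 30  -73/ 30  -73/ 30  -73/ 30  -73/ 30  -74/ 31
290  -73/ 35  -74/ 35  -74/ 35  -74/ 35  -74/ 35  -74/ 34  -74/ 35
[... 1337 characters left out ...]
36/  6
320  -43/ 25  -33/  5  -34/  6  -63/ 63  -63/ 64  -65/ 67  -64/ 66  -63/ 64  -33/  4  -34/  6
322  -42/ 26  -41/ 23  -32/  5  -59/ 60  -63/ 66  -63/ 67  -62/ 66  -62/ 65  -32/  6  -32/  6
324  -40/ 26  -40/ 26  -30/  6  -60/ 64  -60/ 63  -60/ 64  -59/ 62  -60/ 63  -30/  6  -30/  6
326  -45/ 40  -45/ 39  -45/ 39  -59/ 66  -60/ 67  -60/ 66  -59/ 65  -59/ 66  -45/ 38  -46/ 41
328 -141/224  -44/ 40  -45/ 41  -59/ 68  -59/ 69  -59/ 67  -59/ 69  -59/ 69  -44/ 39 -141/224
330 -141/224 -141/225 -141/224 -141/225 -141/225 -141/225 -141/225 -141/225 -141/225 -141/225
[[-63.0, -65.0, -1.0], [-63.0, -59.0, -1.0], [-73.0, -49.0, 26.0], [-73.0, 55.0, 26.0], [-62.0, 66.0, -1.0], [-62.0, 70.0, -1.0]]
```

View pics/c3.png

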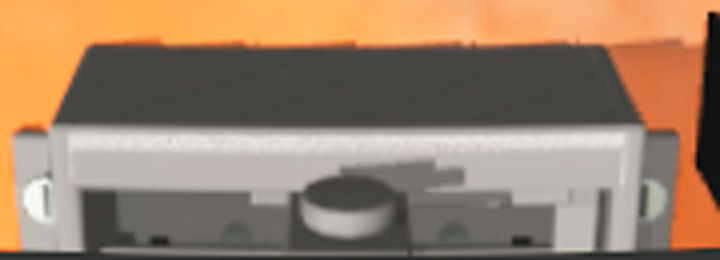

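Run:
```python
from h import *
o,im=load('w1'); P=tobox(wpts(o,im))
for v in (300,304): 
    m=(abs(P[v,:,2]-46)<4)&(P[v,:,0]<-40); print(v,P[v,m,1].min(),P[v,m,1].max(), P[v,m,0].mean())
for v in (312,314,316): 
    m=(P[v,:,2]>52)&(P[v,:,2]<80)&(abs(P[v,:,1])<40); print(v,P[v,m,1].min(),P[v,m,1].max(),np.median(P[v,m,0]),P[v,m,2].max(), np.where(m)[0][[0,-1]])
# yaw from wall x across y
v=286; u=np.arange(262,388); A=np.polyfit(P[v,u,1],P[v,u,0],1); print('slope',A)
T=tobox(o['ee_pos'][None])[0]; print(T)
```

```text
300 -53.048932406222576 56.674259527624685 -70.00248200182791
304 -53.30026058406277 55.14969035201217 -66.86335482980085
312 -5.795393750990347 8.800789031600932 -66.48579994693375 58.97124611900584 [311 332]
314 -6.464503433582413 9.481358898660705 -66.53556565959175 62.24570889049345 [310 333]
316 -6.4773907576809755 9.477589742520916 -66.4429433409973 66.17212412779526 [310 333]
slope [ 4.13032879e-03 -7.32272576e+01]
[-111.65188108   -0.99962997  149.97300528]
```

Measured with the wrist camera, the stud face is at box x ≈ -63 (7 mm out), y ≈ 0, z 49–66. Those values fit the description. I'll close the fingers and come down in front of the stud.

servo_tool --moves "0.0 0 0 0 0 0; 0.006 -0.001 -0.02 0 0 0; 0.012 -0.001 -0.04 0 0 0; 0.018 -0.001 -0.06 0 0 0; 0.021 -0.001 -0.07 0 0 0; 0.021 -0.001 -0.07 0 0 0" --hand 255

```text
t: 2.82
ee_pos: [489.5, 32.7, 82.0]
orientation: [-1.567, 0.121, -0.122]
ft_force: [-0.0, 0.5, 0.0]
width: 31.1
```

```bash
python3 - <<'E'
from h import *
import re
s=open('h.py').read().replace('BC=np.array([577.,16.5])','BC=np.array([574.,18.4])'); open('h.py','w').write(s)
E
python3 - <<'E'
from h import *
o,im=grab('wrist','w2'); print(tobox(o['ee_pos'][None]),o['ft_force'],o['t'],o['width'])
crop('w2','c4',230,250,410,410,4)
o,im=grab('scene','s2'); crop('s2','c5',260,180,380,280,6)
E
```

```text
[[-85.70605765   1.09566214  81.95851111]] [-0.03713047  0.46848915  0.0075753 ] 2.825 31.10291720485422
```

View pics/c4.png

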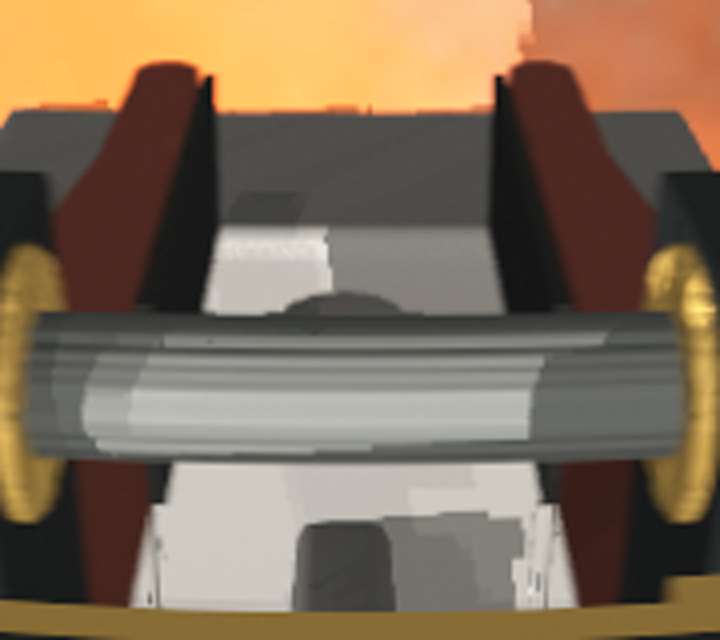

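View pics/c5.png

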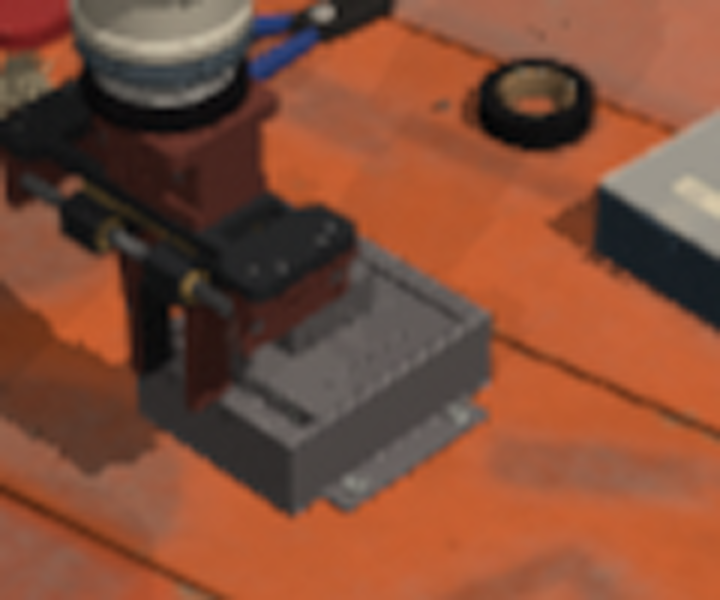

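The fingers are still closing (31 mm) either side of the stud line, with the stud ahead at crop (345,305) and the gap clear. I'll let them finish closing, then lower.

servo_tool --moves "0 0 0 0 0 0; 0 0 0 0 0 0; 0 0 0 0 0 0; 0 -0.001 -0.006 0 0 0; 0 -0.001 -0.012 0 0 0; 0 -0.001 -0.012 0 0 0"

```text
t: 3.68
ee_pos: [488.7, 31.3, 69.0]
orientation: [-1.568, 0.123, -0.121]
ft_force: [-0.4, 0.3, 0.2]
width: 0.7
```

servo_tool --moves "0.003 -0.0005 0 0 0 0; 0.006 -0.001 0 0 0 0; 0.008 -0.001 0 0 0 0; 0.008 -0.001 0 0 0 0"

```text
t: 4.18
ee_pos: [497.5, 30.4, 69.8]
orientation: [-1.567, 0.122, -0.122]
ft_force: [-0.2, 0.1, 0.4]
width: 0.6
```

Run:
```python
from h import *
o,im=grab('wrist','w3'); print(tobox(o['ee_pos'][None]),o['ft_force'],o['t'],o['width'])
crop('w3','c6',230,250,410,410,4)
```

```text
[[-7.74678553e+01  4.85403134e-03  6.97777873e+01]] [-0.19212766  0.08233293  0.37008985] 4.175 0.6393711825093008
```

View pics/c6.png

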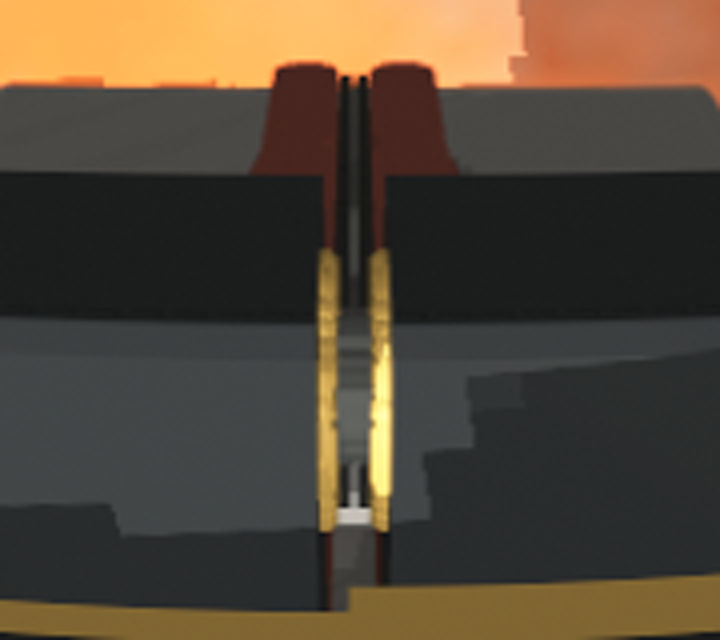

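servo_tool --moves "0.001 -0.0002 0 0 0 0; 0.002 -0.0003 0 0 0 0; 0.002 -0.0003 0 0 0 0"

```text
t: 4.6
ee_pos: [499.2, 30.0, 69.7]
orientation: [-1.567, 0.122, -0.122]
ft_force: [1.1, -0.1, 0.4]
width: 0.4
```

servo_tool --moves "0.0005 -0.0001 0 0 0 0; 0.001 -0.0002 0 0 0 0; 0.001 -0.0002 0 0 0 0"

```text
t: 4.97
ee_pos: [500.2, 29.9, 69.7]
orientation: [-1.567, 0.122, -0.122]
ft_force: [-0.4, 0.6, -0.4]
width: 0.2
```

servo_tool --moves "0.0005 -0.0001 0 0 0 0; 0.001 -0.0002 0 0 0 0; 0.001 -0.0002 0 0 0 0"

```text
t: 5.35
ee_pos: [501.2, 29.7, 69.7]
orientation: [-1.567, 0.122, -0.122]
ft_force: [-0.5, 0.5, 0.3]
width: 0.5
```

servo_tool --moves "0.0005 -0.0001 0 0 0 0; 0.001 -0.0002 0 0 0 0; 0.001 -0.0002 0 0 0 0"

```text
t: 5.72
ee_pos: [502.1, 29.5, 69.6]
orientation: [-1.567, 0.122, -0.122]
ft_force: [-0.2, 0.6, 0.5]
width: 0.3
```

servo_tool --moves "0.0005 -0.0001 0 0 0 0; 0.001 -0.0002 0 0 0 0; 0.001 -0.0002 0 0 0 0"

```text
t: 6.1
ee_pos: [502.7, 29.2, 69.6]
orientation: [-1.567, 0.123, -0.121]
ft_force: [-3.4, 0.2, 2.0]
width: 0.6
```

servo_tool --moves "0.0005 -0.0001 0 0 0 0; 0.001 -0.0002 0 0 0 0; 0.001 -0.0002 0 0 0 0"

```text
t: 6.48
ee_pos: [503.8, 29.0, 69.6]
orientation: [-1.568, 0.123, -0.121]
ft_force: [-4.0, -0.6, 1.8]
width: 0.4
```

servo_tool --moves "0.0005 -0.0001 0 0 0 0; 0.0005 -0.0001 0 0 0 0"

```text
t: 6.72
ee_pos: [504.4, 28.9, 69.6]
orientation: [-1.567, 0.122, -0.122]
ft_force: [-4.6, -0.7, 2.2]
width: 0.4
```

servo_tool --moves "0.0005 -0.0001 0 0 0 0; 0.0005 -0.0001 0 0 0 0"

```text
t: 6.98
ee_pos: [505.0, 28.9, 69.6]
orientation: [-1.567, 0.122, -0.122]
ft_force: [-5.9, 0.2, 1.2]
width: 0.1
```

servo_tool --moves "0.0005 -0.0001 0 0 0 0; 0.0005 -0.0001 0 0 0 0"

```text
t: 7.22
ee_pos: [505.6, 28.8, 69.6]
orientation: [-1.567, 0.122, -0.122]
ft_force: [-5.3, 0.0, 1.7]
width: 0.3
```

servo_tool --moves "0.0005 -0.0001 0 0 0 0; 0.0005 -0.0001 0 0 0 0"

```text
t: 7.48
ee_pos: [506.1, 28.7, 69.7]
orientation: [-1.567, 0.122, -0.122]
ft_force: [-5.2, -0.1, 2.7]
width: 0.1
```

servo_tool --moves "0.0005 -0.0001 0 0 0 0; 0.0005 -0.0001 0 0 0 0"

```text
t: 7.72
ee_pos: [507.3, 28.7, 69.8]
orientation: [-1.567, 0.121, -0.123]
ft_force: [-2.7, -0.5, 1.3]
width: 0.7
```

servo_tool --moves "0.0005 -0.0001 0 0 0 0; 0.0005 -0.0001 0 0 0 0"

```text
t: 7.98
ee_pos: [507.7, 28.5, 69.8]
orientation: [-1.567, 0.121, -0.123]
ft_force: [-3.1, 0.4, 1.4]
width: 0.6
```

The force eased from about 5.3 N to 2.7 N, so the hook is free. I'll hold about 0.6 s while the bar lifts the edge, then look.

servo_tool --moves "0 0 0 0 0 0; 0 0 0 0 0 0; 0 0 0 0 0 0; 0 0 0 0 0 0; 0 0 0 0 0 0"

```text
t: 8.6
ee_pos: [507.2, 28.5, 69.7]
orientation: [-1.567, 0.122, -0.122]
ft_force: [-2.9, -0.6, 2.4]
width: 0.7
```

Run:
```python
from h import *
o,im=grab('top','t4'); crop('t4','c7',255,185,340,265,8)
P=tobox(pts(im)); 
def med(x0,x1,y0,y1):
    m=(P[...,0]>x0)&(P[...,0]<x1)&(P[...,1]>y0)&(P[...,1]<y1)&(P[...,2]>20)&(P[...,2]<90); return np.median(P[m][:,2]),m.sum()
o2,im2=load('top0'); P0=tobox(pts(im2))
Pn=P
for b in [(-40,-20,-45,-20),(-40,-20,20,45),(-10,10,-45,-20),(-10,10,20,45),(30,50,-45,-20),(30,50,20,45),(58,68,-40,40)]:
    P=Pn; a=med(*b); P=P0; print(b,a,med(*b))
print(ctrl.get_obs()['ft_force'])
```

```text
(-40, -20, -45, -20) (np.float64(nan), np.int64(0)) (np.float64(41.77124177371957), np.int64(68))
(-40, -20, 20, 45) (np.float64(nan), np.int64(0)) (np.float64(42.18666161997635), np.int64(68))
(-10, 10, -45, -20) (np.float64(47.31784081587239), np.int64(7)) (np.float64(42.422872606012334), np.int64(75))
(-10, 10, 20, 45) (np.float64(nan), np.int64(0)) (np.float64(42.123781079636274), np.int64(76))
(30, 50, -45, -20) (np.float64(43.16718682618102), np.int64(10)) (np.float64(42.85154523845938), np.int64(74))
(30, 50, 20, 45) (np.float64(44.07428589691176), np.int64(64)) (np.float64(42.85641088634907), np.int64(75))
(58, 68, -40, 40) (np.float64(45.50685840081451), np.int64(132)) (np.float64(45.32217450338908), np.int64(125))
[-2.64431699  0.74277146  1.95018126]
  return _methods._mean(a, axis=axis, dtype=dtype,
  ret = ret.dtype.type(ret / rcount)
```

View pics/c7.png

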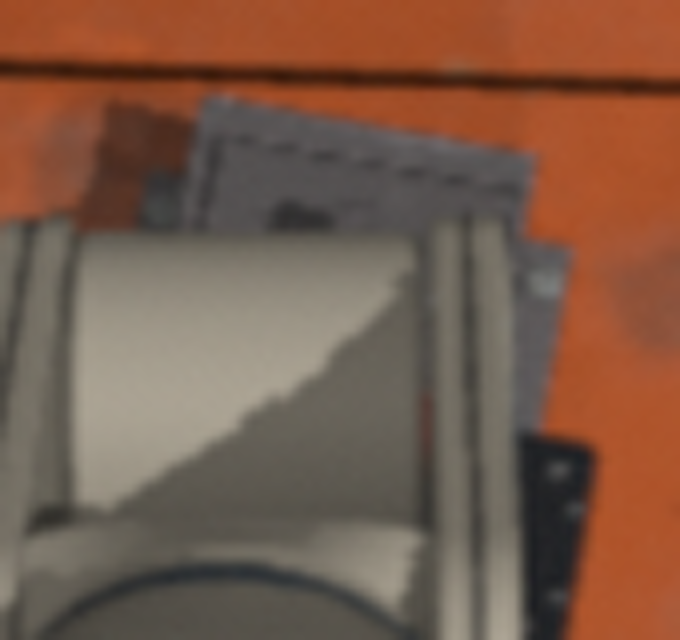

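The cover has risen, by about 5 mm mid-plate. I'll back off slowly so friction eases before the hook returns.

servo_tool --moves "-0.0005 0.0001 0 0 0 0; -0.001 0.0002 0 0 0 0; -0.0015 0.0003 0 0 0 0; -0.002 0.0003 0 0 0 0; -0.003 0.0005 0 0 0 0; -0.005 0.001 0 0 0 0; -0.01 0.0015 0 0 0 0; -0.018 0.003 0 0 0 0"

```text
t: 9.65
ee_pos: [488.8, 31.5, 69.7]
orientation: [-1.567, 0.122, -0.122]
ft_force: [-0.2, 0.8, 0.4]
width: 0.8
```

servo_tool --moves "-0.015 0.002 0.02 0 0 0; -0.025 0.004 0.06 0 0 0; -0.025 0.004 0.1 0 0 0; -0.025 0.004 0.11 0 0 0; -0.025 0.004 0.11 0 0 0" --hand 0

```text
t: 10.28
ee_pos: [464.1, 35.5, 179.8]
orientation: [-1.567, 0.121, -0.123]
ft_force: [0.2, -0.4, -0.8]
width: 47.1
```

Run:
```python
from h import *
o,im=grab('wrist','w5'); print(tobox(o['ee_pos'][None]),o['ft_force'],o['t'],o['width'])
crop('w5','c8',200,220,440,400,3)
o,im=grab('scene','s5'); crop('s5','c9',260,180,380,280,6)
```

```text
[[-1.11230712e+02 -8.50777446e-02  1.79790104e+02]] [ 0.15819474 -0.39523736 -0.81295978] 10.275 47.127082215626984
```

View pics/c8.png

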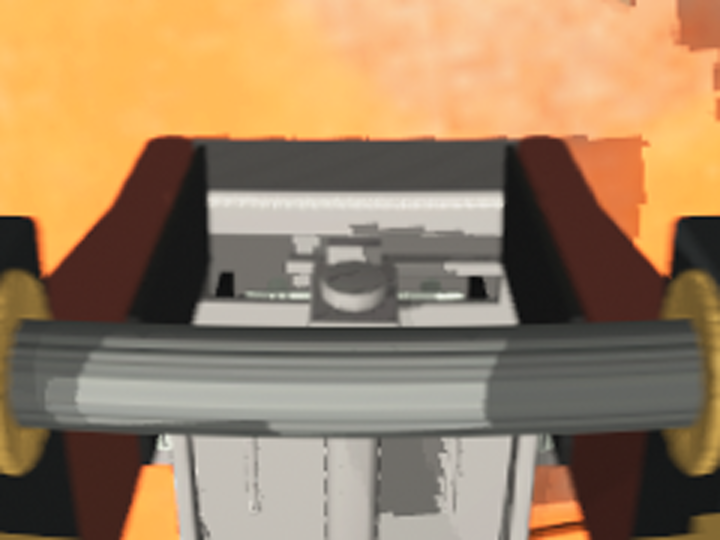

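View pics/c9.png

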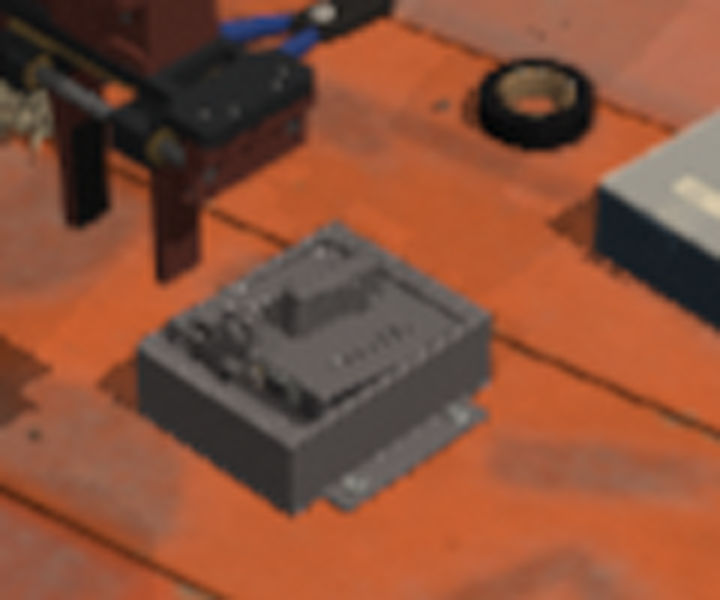

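Run:
```python
from h import *
o,im=load('w5'); P=tobox(wpts(o,im))
def show(u):
  for v in range(290,400,4):
    if 324<v<368: continue
    print(u,v,P[v,u].round(1))
show(278)
for v in (372,376,380,386,390): 
  print(v,' '.join('%d:%.0f,%.0f,%.0f'%(u,*P[v,u]) for u in range(262,372,6)))
o,im=load('s5'); P=tobox(pts(im))
m=(abs(P[...,1])<10)&(P[...,2]>62)&(P[...,2]<95)&(P[...,0]>-35)&(P[...,0]<60); print(m.sum(),P[m].min(0),P[m].max(0))
for a,b in [(-25,-15),(-15,-5),(-5,5),(5,15),(15,25),(25,35)]:
  k=m&(P[...,0]>a)&(P[...,0]<b); print(a,P[k].mean(0).round(1),P[k][:,2].max().round(1))
```

```text
278 290 [-64.7 -32.1  45.9]
278 294 [-61.  -32.2  45.5]
278 298 [-57.5 -32.3  45.6]
278 302 [-36.1 -37.2   5.9]
278 306 [-31.4 -37.5   4.6]
278 310 [-27.6 -37.6   5.4]
278 314 [-23.3 -37.7   5.2]
278 318 [-19.5 -37.8   6.3]
278 322 [-39.3 -32.3  53.1]
278 370 [ 13.4 -35.5  45.8]
278 374 [ 17.  -35.6  47. ]
278 378 [ 23.2 -36.1  44.7]
278 382 [ 29.1 -36.6  42.9]
278 386 [ 33.1 -36.7  43.9]
278 390 [ 38.  -37.   43.7]
278 394 [ 44.1 -37.4  42.1]
278 398 [ 49.5 -37.8  41.6]
372 262:16,-50,46 268:16,-45,46 274:15,-39,46 280:15,-34,47 286:15,-28,46 292:15,-23,46 298:15,-18,46 304:15,-12,46 310:-5,-6,75 316:-5,-1,75 322:-6,3,76 328:15,9,46 334:15,14,46 340:15,20,46 346:16,25,45 352:15,30,47 358:16,36,46 364:16,41,46 370:23,48,36
376 262:21,-50,46 268:20,-45,47 274:21,-40,45 280:21,-34,45 286:20,-29,46 292:20,-23,46 298:19,-18,46 304:19,-12,46 310:-1,-6,75 316:-2,-1,76 322:-2,3,76 328:20,9,46 334:20,14,46 340:19,20,47 346:20,25,46 352:21,31,45 358:20,36,46 364:21,42,46 370:27,49,37
380 262:26,-51,45 268:26,-45,45 274:26,-40,44 280:25,-34,45 286:25,-29,46 292:25,-23,44 298:25,-18,45 304:25,-
[... 194 characters left out ...]
33,-35,44 286:33,-29,43 292:33,-24,44 298:33,-18,43 304:33,-13,44 310:10,-6,74 316:9,-2,75 322:9,3,74 328:33,9,43 334:33,15,43 340:33,20,43 346:33,26,44 352:34,31,43 358:32,37,45 364:32,42,45 370:37,49,39
390 262:38,-52,45 268:39,-46,43 274:39,-41,43 280:38,-35,43 286:38,-30,43 292:38,-24,44 298:38,-18,42 304:38,-13,43 310:15,-7,72 316:15,-2,73 322:14,3,74 328:38,9,43 334:38,15,43 340:38,20,43 346:39,26,43 352:38,32,43 358:40,37,41 364:39,43,43 370:41,49,40
77 [-19.87020541  -9.98053641  62.10228716] [43.55050832  8.07543908 80.87870446]
-25 [-17.3  -4.6  64.1] 65.4
-15 [-10.7  -3.4  71.5] 80.9
-5 [-0.4 -5.3 74. ] 79.3
5 [ 9.9 -4.7 73.4] 78.0
15 [20.2 -5.2 70.5] 76.2
25 [31.9 -3.4 69.8] 73.5
```

Run:
```python
from h import *
o,im=load('w5'); P=tobox(wpts(o,im)); f=f_of(im)
# left/right rib top edges: use top depth with edge columns
for v in range(368,398,3):
    m=np.where(P[v,290:345,2]>66)[0]+290; L=P[v,m[0]],P[v,m[-1]]
    pl=np.where((P[v,:,2]>38)&(P[v,:,2]<60)&(abs(P[v,:,1])<60))[0]
    print(v,m[0],m[-1],L[0].round(1),L[1].round(1),'mid',(L[0][1]+L[1][1])/2, P[v,pl[0]].round(1),P[v,pl[-1]].round(1))
crop('w5','c10',240,360,400,400,5)
```

```text
368 308 326 [-6.9 -7.9 71.6] [-6.9  6.5 71.6] mid -0.6838254964956056 [ 13.3 -55.6  43.9] [12.5 54.7 45.1]
371 308 326 [-5.  -7.9 73.2] [-4.8  6.5 72.8] mid -0.680110790925335 [ 15.  -53.6  46. ] [15.6 54.9 45.5]
374 308 326 [ 1.1 -8.1 68.8] [ 1.5  6.7 68.2] mid -0.6983612140525954 [ 18.6 -53.9  45.7] [18.4 53.2 46.1]
377 301 326 [-1.782e+02  2.000e-01  3.227e+02] [ 2.1  6.6 71.7] mid 3.3959014489834782 [ 21.8 -54.1  46. ] [22.3 53.6 45.4]
380 290 325 [-1.782e+02  2.000e-01  3.227e+02] [ 3.4  5.8 74.1] mid 2.97564842460473 [ 26.  -54.6  45.1] [26.2 53.9 44.9]
383 308 326 [11.5 -8.2 67.5] [11.7  6.8 67.1] mid -0.7252444272625733 [ 29.9 -55.   44.6] [28.3 53.8 46.7]
386 308 326 [11.4 -8.1 71.8] [11.3  6.7 71.9] mid -0.7225204728377941 [ 32.6 -55.   45.6] [34.  54.6 43.8]
389 309 325 [14.6 -7.3 71.8] [14.5  5.9 72. ] mid -0.7296514413929511 [ 37.2 -55.6  44.3] [37.5 54.9 44. ]
392 308 325 [19.4 -8.3 69.8] [19.   6.  70.3] mid -1.1662902706607081 [ 39.6 -53.7  45.8] [39.4 53.8 46.2]
395 309 325 [21.1 -7.4 71.9] [22.8  6.  69.7] mid -0.7149690529578483 [ 44.1 -54.2  44.7] [43.3 53.2 45.8]
```

View pics/c10.png

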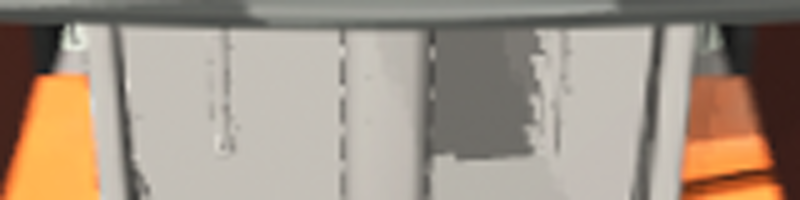

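The rib runs along the box's x at y ≈ -0.6 mm, with its top at z ≈ 75 by x ≈ 8, and the plate slopes down toward +x. I'll go above the rib, then down.

servo_tool --moves "0.04 -0.006 0 0 0 0; 0.08 -0.013 -0.01 0 0 0; 0.11 -0.018 -0.03 0 0 0; 0.12 -0.0192 -0.05 0 0 0; 0.12 -0.0192 -0.07 0 0 0; 0.12 -0.0192 -0.07 0 0 0"

```text
t: 11.12
ee_pos: [582.0, 16.2, 106.4]
orientation: [-1.568, 0.127, -0.117]
ft_force: [-0.5, 0.7, 0.2]
width: 87.8
```

Run:
```python
from h import *
o,im=grab('wrist','w6'); print(tobox(o['ee_pos'][None]),o['ft_force'],o['t'],o['width'])
crop('w6','c11',200,220,440,400,3)
```

```text
[[  8.20286889  -0.94476813 106.44673089]] [-0.4980024   0.71914841  0.16073263] 11.125 87.82756940682064
```

View pics/c11.png

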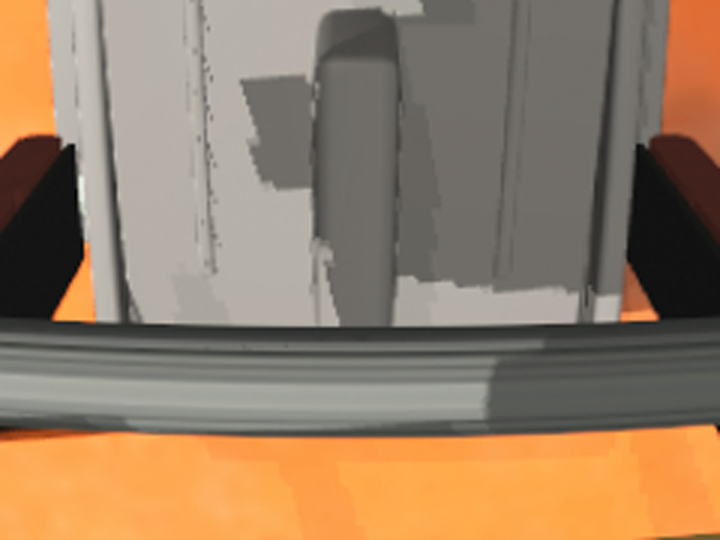

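The rib (crop cols 317–397) is centred between the fingers (80 and 632). I'll descend and close.

servo_tool --moves "0 0 -0.015 0 0 0; 0 0 -0.03 0 0 0; 0 0 -0.037 0 0 0; 0 0 -0.04 0 0 0; 0 0 -0.04 0 0 0" --hand 150

```text
t: 11.8
ee_pos: [584.2, 16.3, 69.6]
orientation: [-1.567, 0.122, -0.122]
ft_force: [-0.7, -0.2, 0.4]
width: 41.5
```

servo_tool --moves "0 0 0 0 0 0; 0 0 0 0 0 0; 0 0 0 0 0 0; 0 0 0 0 0 0; 0 0 0 0 0 0" --hand 255

```text
t: 12.42
ee_pos: [584.3, 16.3, 69.9]
orientation: [-1.567, 0.122, -0.122]
ft_force: [0.8, -0.5, 2.3]
width: 14.0
```

Gripped: the opening is 14.0 mm, the rib's thickness. I'll draw slowly toward -x.

servo_tool --moves "-0.001 0.0002 0 0 0 0; -0.002 0.0003 0 0 0 0; -0.003 0.0005 0 0 0 0; -0.003 0.0005 0 0 0 0"

```text
t: 12.92
ee_pos: [581.5, 16.8, 69.9]
orientation: [-1.567, 0.121, -0.123]
ft_force: [1.9, -1.0, 2.4]
width: 13.7
```

servo_tool --moves "-0.001 0.0002 0 0 0 0; -0.002 0.0003 0 0 0 0; -0.003 0.0005 0 0 0 0; -0.003 0.0005 0 0 0 0"

```text
t: 13.42
ee_pos: [578.3, 17.3, 69.8]
orientation: [-1.567, 0.122, -0.122]
ft_force: [2.4, -0.3, 4.3]
width: 13.5
```

servo_tool --moves "-0.001 0.0002 0 0 0 0; -0.002 0.0003 0 0 0 0; -0.003 0.0005 0 0 0 0; -0.003 0.0005 0 0 0 0"

```text
t: 13.92
ee_pos: [575.2, 17.8, 69.8]
orientation: [-1.567, 0.122, -0.122]
ft_force: [2.5, -0.3, 4.7]
width: 13.6
```

servo_tool --moves "-0.001 0.0002 0 0 0 0; -0.002 0.0003 0 0 0 0; -0.003 0.0005 0 0 0 0; -0.003 0.0005 0 0 0 0"

```text
t: 14.42
ee_pos: [571.8, 18.3, 69.6]
orientation: [-1.567, 0.123, -0.121]
ft_force: [3.5, 0.8, 3.8]
width: 13.8
```

servo_tool --moves "0 0 0.001 0 0 0; 0 0 0.002 0 0 0; 0 0 0.003 0 0 0; 0 0 0.004 0 0 0; 0 0 0.004 0 0 0"

```text
t: 15.05
ee_pos: [571.8, 18.3, 73.5]
orientation: [-1.567, 0.123, -0.121]
ft_force: [0.9, 0.4, -0.9]
width: 13.7
```

servo_tool --moves "0 0 0.002 0 0 0; 0 0 0.004 0 0 0; 0 0 0.006 0 0 0; 0 0 0.006 0 0 0"

```text
t: 15.55
ee_pos: [572.3, 18.3, 79.9]
orientation: [-1.567, 0.122, -0.122]
ft_force: [-0.1, -0.6, -1.3]
width: 14.2
```

The cover is free and the wrist carries only its weight (-1.3 N). I'll lift it and level it by 7.4°.

servo_tool --moves "0 0 0.01 0 0 0; 0 0 0.025 0 0 0; 0 0 0.045 0 0 0; 0 0 0.07 0 0 0; 0 0 0.09 0 0 0; 0 0 0.09 -0.6 -3.7 0; 0 0 0.09 -1.15 -7.3 0; 0 0 0.09 -1.15 -7.3 0"

```text
t: 16.55
ee_pos: [571.4, 18.4, 170.7]
orientation: [-1.575, 0.021, -0.223]
ft_force: [0.5, 0.0, -0.7]
width: 13.9
```

Run:
```python
from h import *
o,im=grab('wrist','w7'); print(o['ee_pos'],o['ft_force'],o['t'],o['width'])
cv2.imwrite('pics/c12.png',cv2.imread('pics/w7.png'))
P=tobox(wpts(o,im)); t=tobox(o['ee_pos'][None])[0]; Q=P-t
m=(abs(Q[...,1])<46)&(abs(Q[...,1])>22)&(Q[...,2]>-45)&(Q[...,2]<-8)&(Q[...,0]>-50)&(Q[...,0]<50)
A=np.c_[Q[m][:,:2],np.ones(m.sum())]; s,r,_,_=np.linalg.lstsq(A,Q[m][:,2],rcond=None); print(m.sum(),s, np.sqrt(r/m.sum()))
o2,im2=grab('scene','s7'); crop('s7','c13',230,130,370,250,5)
```

```text
[571.38541642  18.41447177 170.65390339] [ 0.47919787  0.03861949 -0.66847818] 16.55 13.873172173069069
11190 [-4.74825419e-03  8.11812743e-06 -2.22480642e+01] [0.69281978]
```

View pics/c12.png

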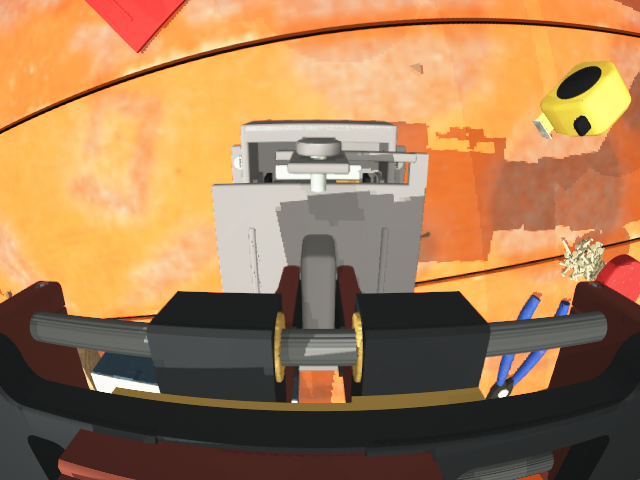

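View pics/c13.png

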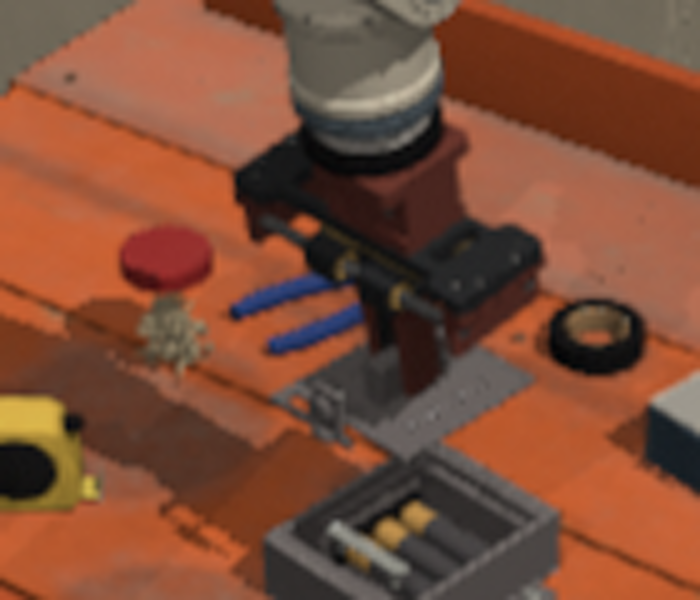

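The cover is held level (slopes -0.005 and 0), with its underside about 26 mm below the TCP. Next I'll check that the laying spot is free.

Run:
```python
from h import *
o,im=load('top0'); i=cv2.imread('pics/top0.png')
c,s=np.cos(BY),np.sin(BY)
rect=np.array([[-72,-47.5],[63,-47.5],[63,47.5],[-72,47.5]])
def draw(r,z,ctr,col):
    p=np.c_[r@np.array([[c,s],[-s,c]])+ctr,np.full(4,z)]
    cv2.polylines(i,[proj(im,p).round().astype(int)],True,col,1)
draw(rect,0,[563,-182],(0,255,0))
draw(np.array([[-37,-89],[37,-89],[37,89],[-37,89]]),87,[571,-182],(255,0,0))
cv2.imwrite('pics/plan.png',cv2.resize(i[100:380,240:520],None,fx=2,fy=2))
P=pts(im); q=P[195:300,335:415]; m=(abs(q[...,0]-563)<85)&(abs(q[...,1]+182)<75)&(q[...,2]<1000); print(m.sum(), np.percentile(q[m][:,2],[0,1,50,99,100]))
```

```text
3578 [-1.01046757e+01 -6.39064732e+00 -8.94477303e-03  6.55598892e+00
  1.03854773e+01]
```

View pics/plan.png

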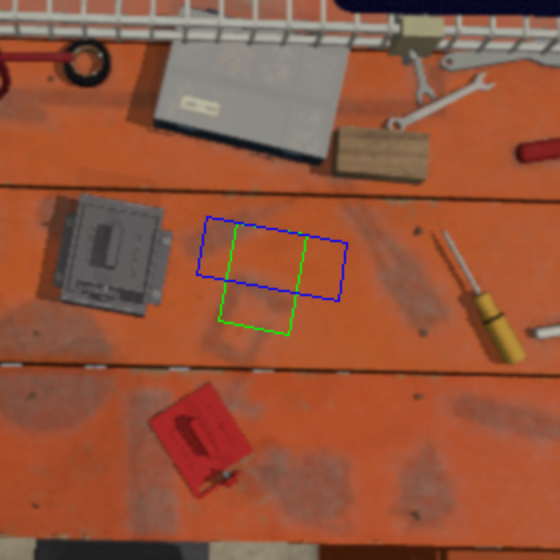

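The green outline of the cover lies on free bench between the box and the yellow screwdriver. I'll move there.

servo_tool --moves "0 -0.03 0 0 0 0; 0 -0.07 0 0 0 0; 0 -0.11 0 0 0 0; 0 -0.15 -0.01 0 0 0; 0 -0.185 -0.03 0 0 0; 0 -0.2 -0.055 0 0 0; 0 -0.2 -0.08 0 0 0; 0 -0.2 -0.1 0 0 0"

```text
t: 17.65
ee_pos: [572.5, -182.4, 68.7]
orientation: [-1.575, 0.022, -0.223]
ft_force: [0.2, -0.1, -1.2]
width: 14.0
```

servo_tool --moves "0 0 -0.012 0 0 0; 0 0 -0.024 0 0 0; 0 0 -0.032 0 0 0; 0 0 -0.036 0 0 0; 0 0 -0.036 0 0 0"

```text
t: 18.27
ee_pos: [572.2, -181.7, 33.7]
orientation: [-1.575, 0.021, -0.223]
ft_force: [-0.2, -0.2, -1.5]
width: 13.6
```

Run:
```python
from h import *
o,im=grab('wrist','w8'); print(o['ee_pos'],o['ft_force'],o['t'],o['width'])
P=wpts(o,im)
b=R.from_rotvec(o['orientation']).as_matrix(); print(b.round(3))
Q=tobox(P)-tobox(o['ee_pos'][None])[0]
m=(abs(Q[...,1])<46)&(abs(Q[...,1])>22)&(Q[...,0]>-50)&(Q[...,0]<50)&(Q[...,2]>-30)&(Q[...,2]<-14)
A=np.c_[Q[m][:,:2],np.ones(m.sum())]; s,r,_,_=np.linalg.lstsq(A,Q[m][:,2],rcond=None); print(m.sum(),s)
n=(abs(Q[...,1])<80)&(abs(Q[...,1])>58)&(Q[...,0]>-70)&(Q[...,0]<10); print('bench',n.sum(),np.median(P[n][:,2]),'plate z',np.median(P[m][:,2]))
```

```text
[ 572.22611333 -181.66220598   33.69096779] [-0.23402898 -0.16386331 -1.54613849] 18.275 13.643946249723285
[[ 0.98   0.127  0.155]
 [-0.153 -0.02   0.988]
 [ 0.129 -0.992 -0.   ]]
11207 [-4.77405174e-03  3.26500510e-04 -2.22663191e+01]
bench 32461 103.93734382627682 plate z 11.5165034486235
```

View pics/w8.png

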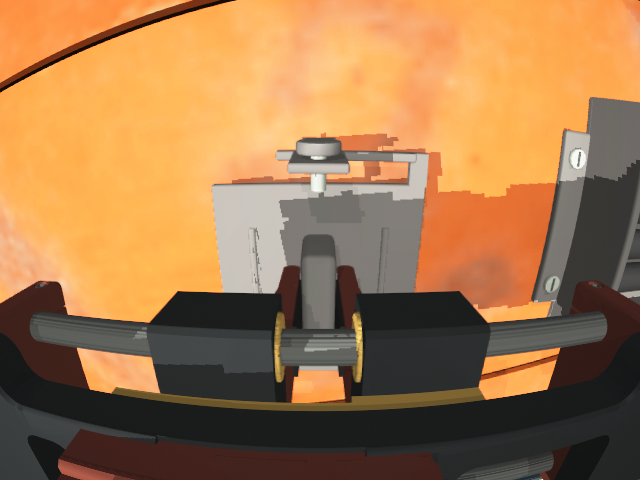

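The cover hangs level about 7.5 mm over clear bench, with the box well to the right at cols > 535. I'll lower it to contact.

servo_tool --moves "0 0 -0.002 0 0 0; 0 0 -0.004 0 0 0; 0 0 -0.006 0 0 0; 0 0 -0.006 0 0 0"

```text
t: 18.82
ee_pos: [572.0, -181.7, 27.5]
orientation: [-1.575, 0.021, -0.223]
ft_force: [0.4, -0.6, -1.4]
width: 13.9
```

servo_tool --moves "0 0 -0.001 0 0 0; 0 0 -0.001 0 0 0"

```text
t: 19.08
ee_pos: [572.2, -181.8, 26.7]
orientation: [-1.575, 0.021, -0.223]
ft_force: [0.3, -0.3, -1.1]
width: 14.0
```

servo_tool --moves "0 0 -0.001 0 0 0; 0 0 -0.001 0 0 0"

```text
t: 19.32
ee_pos: [572.2, -181.8, 26.2]
orientation: [-1.575, 0.021, -0.224]
ft_force: [-3.5, -0.4, 6.6]
width: 13.7
```

Touchdown (+6.6 N). I'll release and retreat straight up along the tool axis.

servo_tool --moves "0 0 0 0 0 0; 0 0 0 0 0 0; 0 0 0 0 0 0; 0 0 0 0 0 0; 0 0 0 0 0 0; 0 0 0 0 0 0" --hand 130

```text
t: 20.08
ee_pos: [572.2, -181.7, 25.7]
orientation: [-1.575, 0.021, -0.223]
ft_force: [-0.4, -1.0, 0.0]
width: 43.0
```

servo_tool --moves "-0.002 0 0.015 0 0 0; -0.005 0 0.04 0 0 0; -0.009 0 0.07 0 0 0; -0.013 0 0.11 0 0 0; -0.018 0 0.14 0 0 0; -0.018 0 0.14 0 0 0"

```text
t: 20.82
ee_pos: [555.4, -182.3, 169.1]
orientation: [-1.576, 0.017, -0.228]
ft_force: [-0.5, 0.0, -1.0]
width: 42.7
```

Run:
```python
from h import *
o,im=grab('wrist','w9'); print(o['ee_pos'],o['ft_force'],o['t'],o['width'])
P=wpts(o,im); Q=tobox(P)-tobox(np.array([[564.,-181,0]]))[0]
m=(abs(Q[...,1])<44)&(abs(Q[...,1])>15)&(Q[...,0]>-38)&(Q[...,0]<55)&(abs(Q[...,2])<12)
A=np.c_[Q[m][:,:2],np.ones(m.sum())]; s,r,_,_=np.linalg.lstsq(A,Q[m][:,2],rcond=None); print('plate',m.sum(),s,np.sqrt(r/m.sum()))
n=(abs(Q[...,1])<75)&(abs(Q[...,1])>55)&(Q[...,0]>-60)&(Q[...,0]<50); print('bench',n.sum(),np.median(P[n][:,2]))
o,im=grab('scene','s9'); crop('s9','c14',240,180,480,340,3)
o,im=grab('top','t9')
```

```text
[ 555.36933626 -182.29590144  169.06912032] [-0.47691383  0.03630015 -0.95490803] 20.825 42.66565957176384
plate 6933 [-1.35550104e-03 -3.82591636e-04  3.86356267e+00] [0.74942781]
bench 25063 244.30180732207833
```

View pics/w9.png

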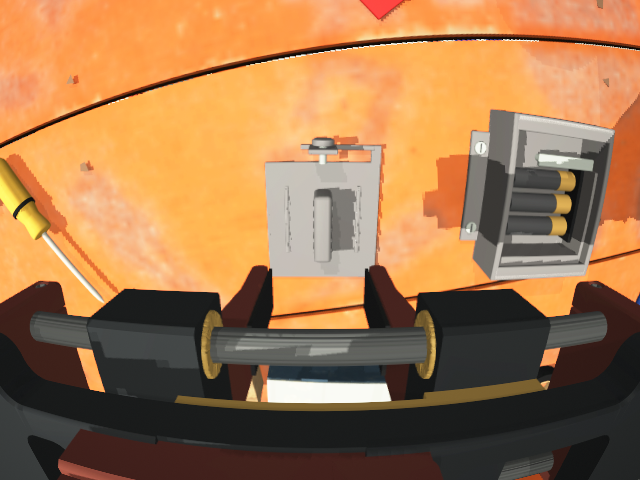

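View pics/c14.png

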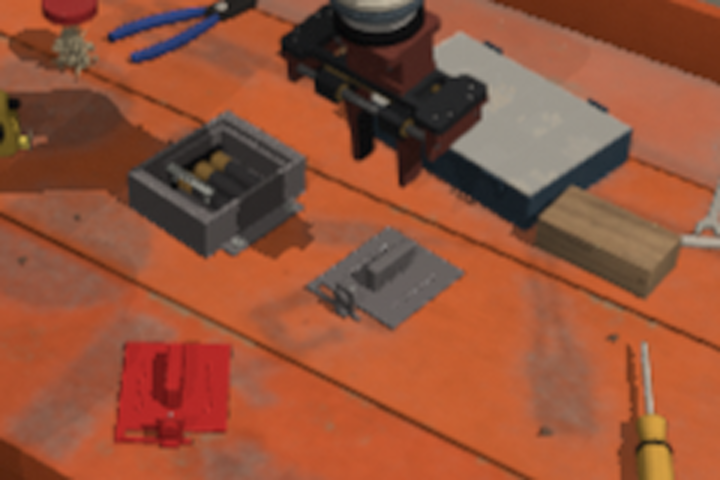

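The wrist picture shows the cover flat and rib up at (322,218), clear of the open box at (545,195). The plate top measures 3.9 mm with a slope of about 0.001 rad, about 200 mm from the box's middle. I'm handing the job in.

Run:
```python
from h import *
print(ctrl.close_job())
```

```text
the job is handed in; nothing more can be done
None
```

The battery box is open, and its cover lies flat on the bench with the rib up, clear of the box. I handed the job in at about 21 s; handing in reports no verdict.

- **Tab:** I pressed the stud with closed fingers in 0.5 mm steps. The measured force peaked at about 6 N, then eased to 3 N after about 5 mm. I backed off slowly, and the cover's latch-side edge then measured about 53 mm high.
- **Cover:** I gripped the rib (opening 14 mm) and drew the cover about 12.5 mm toward -x. The wrist force stayed under about 6 N. I then lifted it, levelled it and set it down.
- **Last checks:** The plate top is 3.9 mm above the bench and level to about 0.001 rad. The cover's middle is about 200 mm from the box's middle.
- **Bystanders:** The tape measure, screw jar, yellow screwdriver and wood block, and the red and purple look-alikes, were never touched. I did not measure their positions again at the end.
- **Disagreements:** The top and wrist cameras differed by about 3 mm on the box's position, and I used the wrist camera. My strip for checking bench height in the wrist picture fell partly on the gripper, so I discarded that reading.

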